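# Loosen the phone holder's clamp wheel and slide the phone to its end stop

### The job

The phone in the screw holder was clamped short of the end stop. Roll a fingertip across the knurled rim of the clamp wheel to loosen it by two full turns (give or take a quarter turn), and only then push the phone along the bed with a fingertip until its end rests against the end stop. Lift nothing: the phone stays flat on the bed between the jaws, and the other exhibits on the desk stay where they are.

Things in the scene. Friction and masses are not known exactly. Their poses are not given: they have to be found in the camera images.
- holder: aluminium phone holder fixed to the desk, its place and yaw varying. Origin: centre of its underside, z up. Bed 14 mm thick, 250 mm long (y), x -58 to +65 mm. The phone lies along y; the jaws close along x. Fixed jaw: face at x = +45 mm, y -42 to +42 mm, top z = 36 mm. End block x -74 to -58 mm, y -35 to +35 mm, top z = 38 mm, stands between moving jaw and wheel
- jaw (a joint): opening of the moving jaw in m, 0 = tight: it pulls back towards the holder's -x by 2 mm per turn of the wheel. 84 mm long (y), top at z = 36 mm, rubber face at x = -27 mm when tight. The rubber is sprung and follows the phone for the first 1.5 mm; after about one turn the phone is free
- clamp_wheel (a joint): angle of the clamp wheel in rad, 0 = tight, growing as it is loosened (6.28 a turn); 0 to 0.6 at the start. Loosening is anticlockwise seen from its free end (the robot's side, holder's -x): the top of the rim moves towards the holder's +y, the end-stop side. Friction 0.03 N m; it stays where it is left; the thread ends at 4 turns
- wheel_center (a point): centre of the knurled steel clamp wheel, 44 mm in diameter, 18 mm wide, axis level along the holder's x; at x = -89, y = 0, z = 27 mm of the holder when tight, backing out to -x by 2 mm a turn. Top of the rim 49 mm above the desk, 11 mm above the end block. The rim grips a fingertip well. A white index line across rim and front face points up at joint value 0. This frame turns with the wheel
- phone_center (a point): centre (half-way up) of the black phone in the holder: 72 mm wide (x), 148 mm long (y), 9 mm thick, 150 to 250 g, lying screen up on the bed, its axes along the holder's. Gripped by the jaws at the start, 41 to 71 mm short of the stop
- stop_face (a point): point on the face of the end stop that the phone's +y end meets, on the phone's centre line, half-way up the phone: x = 9, y = 115, z = 18.5 mm of the holder. The stop is a fixed bar 64 mm wide (x), 15 mm above the bed, 8 mm thick
- second_phone: bystander: white-edged phone, 78 x 158 x 10 mm, on the desk beyond the end stop; origin at the centre of its underside
- bangle: bystander: steel bangle, 68 mm across, 9 mm high, on the desk left of the wheel; origin at the centre of its underside
- watch: bystander: strap watch laid out flat, 180 mm long, 12 mm high, on the desk right of the wheel; origin under its case
- pocket_scale: bystander: pocket scale, 125 x 75 x 21 mm, beyond the holder; origin at the centre of its underside
- wallet: bystander: brown leather wallet, 90 x 112 x 18 mm; origin at the centre of its underside
- camera: bystander: compact camera lying lens up, 60 x 104 mm, 36 mm high; origin at the centre of its underside
Mind the look-alikes: they are no part of the job. What is shaped like the part that bears phone_center but blue or red is not meant.

How it is judged:
On the way, in this order (a step that is already met when the one before it is completed fails the run):
1. the clamp wheel is loosened by two turns, the phone still where it was clamped (value of joint clamp_wheel above 11 rad and distance of phone_center from where it was at the start of the episode below 0.008 m), for 0.2 s.
2. the phone is pushed up to the end stop (y of phone_center in the frame of stop_face above -0.077 m), for 0.2 s.
At the end, for the whole second after the job is handed in: the clamp wheel stands two full turns looser than at the start, within a quarter turn (joint between 11.0 and 14.75 rad); the phone lies flat on the bed between the jaws, square to within 0.06 rad, its end within 3 mm of the end stop (it is 74 mm from the phone's centre to its end) (value of joint clamp_wheel between 11 and 14.75 rad and y of phone_center in the frame of stop_face above -0.077 m and x of phone_center in the frame of stop_face between -0.006 and 0.006 m and z of phone_center in the frame of stop_face between -0.003 and 0.003 m and angle between phone_center's own z axis and vertical below 0.05 rad and angle between the y axis of phone_center and the y axis of holder, either way round below 0.06 rad); the robot touches nothing.
It fails at once if the phone is dragged along before the clamp has been loosened by two turns (distance of phone_center from where it was at the start of the episode above 0.01 m and value of joint clamp_wheel below 11 rad).
It fails at once if the phone is lifted or tipped (z of phone_center in the frame of stop_face above 0.006 m or angle between phone_center's own z axis and vertical above 0.12 rad).
It fails at once if another exhibit is pushed or carried away (distance of any of second_phone, bangle, watch, pocket_scale, wallet, camera from where it was at the start of the episode above 0.015 m).
It also fails if it takes over 67 s, if anything falls off the work surface, if the arm or the gripper's body presses on something with over 40 N, if the wrist force passes 120 N, or if a joint passes its speed limit or range.

### The arm

A 7-joint arm with a two-finger parallel gripper is mounted at the origin on the work surface. World frame = base frame: x ahead of the robot, y to its left, z up, the work surface at z = 0. Lengths are in m, angles in rad, forces in N, time in s.
With the tool pointing down it reaches from about 0.4 to 0.875 m from the base axis. Payload 19.3 kg.
Tool frame: the origin (TCP) lies midway between the tips of the shut fingers; the grasp point (between the pads) lies bot.tcp_to_grasp behind it (bot.tcp_to_grasp is the distance from the TCP to the grasp point, in m); z points along the fingers, y is the line along which they close (so a half turn about z gives the same grasp; the last joint's range is limited). The gripper opens to 85 mm and grips with 20 to 120 N. Pads are 22 mm wide; open, the fingers measure 114 mm over their backs; the gripper's body (76 mm by 85 mm) begins 54 mm behind the grasp point. The pads swing forward as they close: fully open they stand 13 mm farther back than shut.
Start: joints at [-1.394, 0.521, -0.036, 1.599, 0.021, 1.021, -0.113], TCP at [0.153, 0.606, 0.191] pointing down, gripper open.
Joint ranges: [-2.91, 2.91], [-0.3, 2.13], [-1.5, 1.42], [0.17, 2.43], [-1.26, 4.41], [0.16, 1.93], [-2.52, 2.52]. Speed limits (rad/s): [1.89, 1.89, 2.39, 2.39, 3.01, 3.01, 3.01].

### API

Orientations are given as [roll, pitch, yaw] about the fixed x, y, z axes, in that order (R = Rz(yaw) Ry(pitch) Rx(roll)).
In Python, from workcell import observe, imaging, bot gives the robot as it stands.
- The arm moves only by the tool send_rows, never from a script. Its argument "plan" is text: rows parted by semicolons, each of 7 numbers parted by spaces: the shift along the tool's x, y, z in m, then the turn, a rotation vector about the tool's x, y, z in degrees, then the finger opening in m, from 0 to 0.0854. In form: dx dy dz rx ry rz claw; .... A call has 1 to 10 rows; each row is the pose to reach, as a shift and turn from the pose commanded when the call began, along the tool's axes at that moment; what a row does not reach only later rows make up. A row lasts 1/12 s, in which the tool goes at most 41.7 mm and 7.16 degrees, less where a joint would pass 70% of its speed; a pose out of reach is approached as far as the arm can. A call with a gripper value outside its range is refused whole. The fingers move at their own pace and stop on an object; "grip_force" is the grip in N (left out, the last holds). Time passes only in rows, so rows that repeat a pose let the fingers close. It gives the time, the measured TCP pose, the force, the opening and the grip force at its end, in the units of the state.
- observe(): the state, without advancing time (a new reading comes with each control period).
- imaging.grab_frame(name): name is "scene" or "side" or "wrist"; returns a dict with "color" (420x560x3 uint8, red, green, blue), "fx", "fy", "cx", "cy" (pixels), "eye" and "orientation" of the camera in the world; the wrist camera has in their place "tool_from_camera" (4x4, takes a point from camera to tool coordinates, whose origin is the TCP and whose axes are the flange's). Camera axes: x right, y down, z forward; pixel columns grow to the right and rows downward; lengths in m; the calibration is good to about 2 mm. A picture is of the moment at which its call begins: read the wrist's pose just before it. There is no depth.
- bot.job_done(): hands the job in; it is judged then, once.
The state is a dict: "clock": time; "qpos": joint angles; "qd": joint speeds; "joint_efforts": joint torques, N m; "position": TCP position; "tool_rot": TCP orientation; "force": force on the tool from outside, world axes, zero at the start; "moment": the same for the moment, N m; "grip_width": finger opening in m; "finger_force": force on a finger pad.
Only numpy, scipy, OpenCV 4.12 (cv2) and the standard library are available. Lean on these libraries where they do the work, as an engineer would, in place of code of your own. Each camera call takes 0.05 s, during which the arm holds its last target. There are 200 camera calls.

## Working session

There is one attempt and no reset: what is moved stays moved. The work goes in short steps, Python scripts to look and compute and a tool call to move; the robot and the scene stay as the last step left them, time stands still between calls to the robot, and variables do not carry over. Pictures are saved under pics/ and viewed, at most 10 in all, crops included, and the job is handed in when it is done.

Besides the shell and the picture viewer there is one more tool, called after "Emit:" as name(argument=value, ...) on one line, values as JSON. send_rows: Moves the arm, as the interface text tells. Its arguments: {"type":"object","properties":{"plan":{"type":"string"},"grip_force":{"type":"number"}},"required":["plan"]}

```bash
mkdir -p pics; ls; python3 - <<'E'
from workcell import observe, imaging, bot
import cv2,numpy as np
s=observe();print({k:np.round(v,3) for k,v in s.items()}, bot.tcp_to_grasp)
for n in("scene","side"):
    f=imaging.grab_frame(n);cv2.imwrite(f"pics/{n}0.png",f["color"][:,:,::-1])
    print(n,{k:np.round(v,4).tolist() for k,v in f.items() if k!="color"})
E
```

```text
pics
{'clock': np.float64(0.0), 'qpos': array([-1.394,  0.522, -0.036,  1.6  ,  0.021,  1.021, -0.113]), 'qd': array([-0.   ,  0.   ,  0.002,  0.001, -0.   , -0.   , -0.002]), 'joint_efforts': array([ 1.0000e-03, -9.2714e+01,  1.9800e+00, -3.6992e+01,  1.8000e-02,
        9.0000e-03,  0.0000e+00]), 'position': array([0.153, 0.606, 0.191]), 'tool_rot': array([-3.14 ,  0.   ,  2.895]), 'force': array([0.252, 0.406, 0.814]), 'moment': array([-0.005,  0.026, -0.011]), 'finger_force': np.float64(0.0), 'grip_width': np.float64(0.085)} 0.0187
scene {'fx': 455.8597, 'fy': 455.8597, 'cx': 277.0741, 'cy': 214.5242, 'eye': [1.0842, 0.8969, 1.021], 'orientation': [-2.3113, 0.0004, 2.5274]}
side {'fx': 445.4328, 'fy': 445.4328, 'cx': 276.1743, 'cy': 204.0473, 'eye': [0.0947, -0.7532, 0.715], 'orientation': [-2.2381, 0.0119, -0.4668]}
```

View pics/scene0.png

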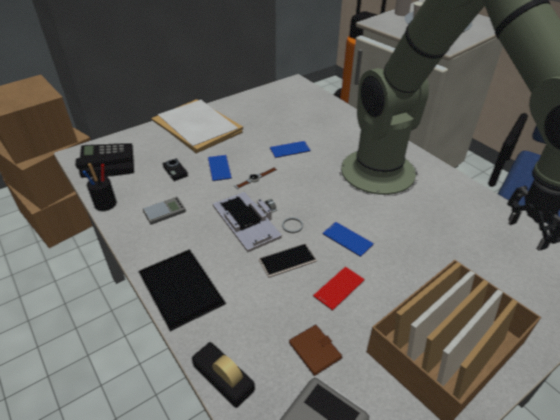

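View pics/side0.png

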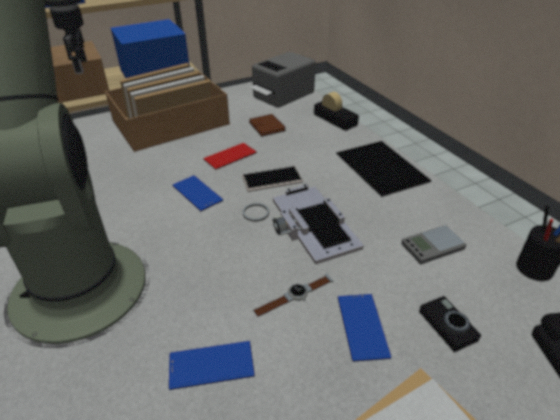

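The holder with the only black phone is at scene (242,213) and side (322,226). The wheel is at scene (268,207) and side (281,228), and the stop is at scene (265,240) and side (297,190). The look-alikes don't fit, since none of them lies in the holder:
- Blue phones, scene: (220,167), (290,149), (348,239)
- Red phone, scene: (340,288)
- White-edged second phone, scene: (288,260)

I'll confirm this in one enlarged crop.

```bash
python3 - <<'E'
import cv2,numpy as np
a=cv2.imread("pics/scene0.png")[185:255,205:305];b=cv2.imread("pics/side0.png")[175:270,240:370]
a=cv2.resize(a,(800,560),interpolation=cv2.INTER_CUBIC)[:, :];b=cv2.resize(b,None,fx=6,fy=6,interpolation=cv2.INTER_CUBIC)
for im,s,x0,y0 in((a,8,205,185),(b,6,240,175)):
    for x in range(x0,x0+im.shape[1]//s,10):cv2.putText(im,str(x),((x-x0)*s,10),0,.35,(0,0,255));cv2.line(im,((x-x0)*s,12),((x-x0)*s,18),(0,0,255))
    for y in range(y0//10*10+10,y0+im.shape[0]//s,10):cv2.putText(im,str(y)+"-",(0,(y-y0)*s+4),0,.35,(0,0,255))
cv2.imwrite("pics/ca.png",a);cv2.imwrite("pics/cb.png",b)
E
```

```text
(no output)
```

View pics/ca.png

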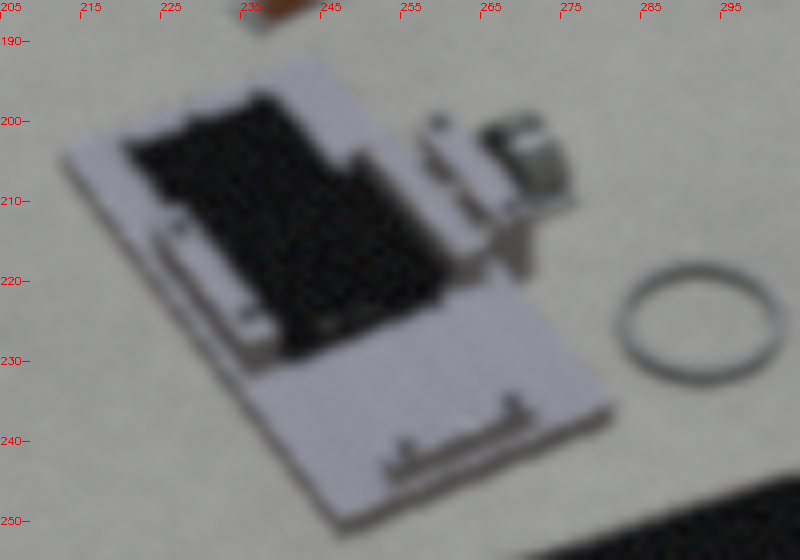

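View pics/cb.png

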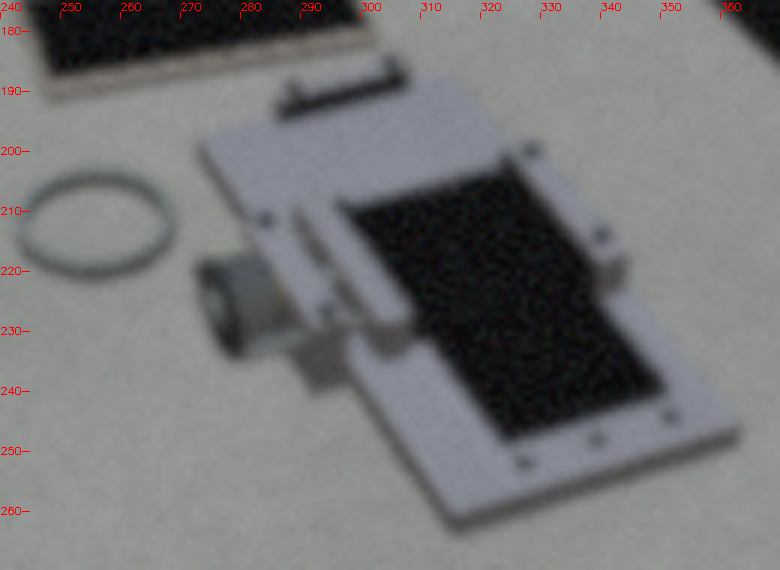

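The crops confirm the target: a black phone between the jaws on the light bed, with the knurled wheel on the robot's side and the stop bar at the bottom-right end in scene. Next I'll triangulate the bed and phone corners and fit the holder pose.

```bash
cat > h.py <<'E'
import numpy as np, cv2
from scipy.spatial.transform import Rotation as R
from scipy.optimize import least_squares
CAM={"scene":(455.8597,277.0741,214.5242,[1.0842,.8969,1.021],[-2.3113,.0004,2.5274]),
"side":(445.4328,276.1743,204.0473,[.0947,-.7532,.715],[-2.2381,.0119,-.4668])}
def proj(c,P):
    f,cx,cy,e,o=CAM[c];p=(np.atleast_2d(P)-e)@R.from_euler("xyz",o).as_matrix()
    return np.c_[f*p[:,0]/p[:,2]+cx,f*p[:,1]/p[:,2]+cy]
def tri(a,b):
    M=[];v=[]
    for c,px in(("scene",a),("side",b)):
        f,cx,cy,e,o=CAM[c];d=R.from_euler("xyz",o).as_matrix()@[(px[0]-cx)/f,(px[1]-cy)/f,1];d/=np.linalg.norm(d)
        A=np.eye(3)-np.outer(d,d);M.append(A);v.append(A@e)
    return np.linalg.lstsq(np.vstack(M),np.hstack(v),rcond=None)[0]
def hw(H,p):
    x,y,z,t=H;p=np.atleast_2d(p);c,s=np.cos(t),np.sin(t)
    return np.c_[x+c*p[:,0]-s*p[:,1],y+s*p[:,0]+c*p[:,1],z+p[:,2]]
E
python3 - <<'E'
from h import *
B=np.array([[65,125,14],[-58,125,14],[65,-125,14],[-58,-125,14]])/1e3
sc=np.array([[247.7,249.7],[281.5,235.6],[212.75,204.4],[244.75,192.25]])
sd=np.array([[317.5,188],[273.3,198.3],[363.3,246.7],[315.3,261.7]])
for a,b in zip(sc,sd):print(tri(a,b).round(4))
P=lambda d:np.array([[45,d+74,23],[45,d-74,23],[-27,d-74,23],[-27,d+74,23]])/1e3
psc=np.array([[240.6,230],[221.3,203.75],[238.5,196.9]]);psd=np.array([[351.3,239.7],[325,248.7],[298.7,210.3]])
for a,b in((psc[1],psd[0]),(psc[2],psd[1])):print("phone",tri(a,b).round(4))
def res(q,off=True):
    H=q[:4];W=hw(H,B);p=hw(H,P(q[4]*1e3))
    return np.r_[(proj("scene",W)-sc).ravel(),(proj("side",W)-sd).ravel(),(proj("scene",p[:3])-psc).ravel(),(proj("side",p[1:])-psd).ravel()]
r=least_squares(res,[.6,0,0,0,-.02],loss="soft_l1")
print(r.x.round(4),np.degrees(r.x[3]),res(r.x).reshape(-1,2).round(1).tolist())
H=r.x[:4]
print("wheel",hw(H,[[-.089,0,.027]]),"stop",hw(H,[[.009,.115,.0185]]),"phone end",hw(H,[[.009,r.x[4]-.074,.0185]]))
print("wheelpix",proj("scene",hw(H,[[-.089,0,.049]])),proj("side",hw(H,[[-.089,0,.049]])))
for n,a,b in(("bangle",(292,225),(256,212)),("watch",(254,178),(297,291))):print(n,tri(a,b))
E
```

```text
[0.6152 0.0656 0.0081]
[0.4933 0.0782 0.0083]
[ 0.5951 -0.1785  0.0068]
[ 0.4733 -0.1695  0.0077]
phone [ 0.576  -0.1547  0.0171]
phone [ 0.5089 -0.1517  0.0162]
[ 0.5417 -0.0508 -0.0061 -0.0778 -0.0289] -4.458100807504094 [[-1.7, 0.9], [-0.8, 0.3], [-1.4, -0.4], [-1.1, -0.2], [-2.6, -0.7], [-0.8, -0.0], [0.2, 0.0], [-0.4, 0.2], [-1.0, 0.2], [-2.0, -0.1], [-0.0, -0.3], [-0.0, 0.4], [-1.8, -0.1], [-2.7, 0.1]]
wheel [[ 0.45294547 -0.04387067  0.02087752]] stop [[0.55958792 0.06316385 0.01237752]] phone end [[ 0.54265071 -0.15407467  0.01237752]]
wheelpix [[269.18515207 201.68002478]] [[279.89823677 219.51188975]]
bangle [0.43317686 0.05408283 0.00230688]
watch [ 0.39968385 -0.22189916  0.00400346]
```

Emit:
send_rows(plan="-0.02 -0.02 -0.04 0 0 0 0;-0.04 -0.03 -0.08 0 0 0 0;-0.31 -0.24 -0.11 0 0 0 0;-0.31 -0.24 -0.11 0 0 0 0;-0.31 -0.24 -0.11 0 0 0 0;-0.31 -0.24 -0.11 0 0 0 0;-0.31 -0.24 -0.11 0 0 0 0;-0.31 -0.24 -0.11 0 0 0 0;-0.31 -0.24 -0.11 0 0 0 0;-0.31 -0.24 -0.11 0 0 0 0")

```text
clock: 0.93
position: [0.3852, 0.3086, 0.2998]
tool_rot: [3.142, -0.0, 2.895]
force: [0.9, 0.5, 0.5]
grip_width: -0.0001
finger_force: 0.0
```

```bash
cat >> h.py <<'E'
def shift(tgt,yaw=None,verbose=True):
    from workcell import observe
    s=observe();Rt=R.from_euler("xyz",s["tool_rot"])
    d=Rt.inv().apply(np.array(tgt)-s["position"])
    Rn=Rt if yaw is None else R.from_euler("xyz",[np.pi,0,yaw])
    print("t",round(float(s["clock"]),2),"pos",np.round(s["position"],4),"rot",np.round(s["tool_rot"],3),"F",np.round(s["force"],1),"shift",d.round(4),"turn",np.degrees((Rt.inv()*Rn).as_rotvec()).round(2))
E
python3 - <<'E'
from h import *; from workcell import imaging,observe
shift([.45,-.06,.30],np.pi-.08)
f=imaging.grab_frame("wrist");print(f["tool_from_camera"].round(4),f["fx"],f["fy"],f["cx"],f["cy"],observe()["qpos"].round(2),observe()["qd"].round(2))
E
```

```text
t 0.93 pos [0.3852 0.3086 0.2998] rot [ 3.142 -0.     2.895] F [0.9 0.5 0.5] shift [-1.528e-01 -3.416e-01 -3.000e-04] turn [ 0.   -0.01 -9.55]
[[-2.000e-04 -9.482e-01 -3.175e-01  8.270e-02]
 [ 1.000e+00 -7.000e-04  1.500e-03  1.000e-04]
 [-1.600e-03 -3.175e-01  9.482e-01 -1.823e-01]
 [ 0.000e+00  0.000e+00  0.000e+00  1.000e+00]] 378.575833930704 378.575833930704 278.1552239048575 208.8275689448727 [-0.89  0.2   0.12  1.79 -0.02  1.15  0.56] [-0.06  0.01 -0.03 -0.01  0.01 -0.02 -0.18]
```

Emit:
send_rows(plan="-0.04 -0.09 0 0 0 -3 0;-0.15 -0.34 0 0 0 -9.5 0;-0.15 -0.34 0 0 0 -9.5 0;-0.15 -0.34 0 0 0 -9.5 0;-0.15 -0.34 0 0 0 -9.5 0;-0.15 -0.34 0.05 0 0 -9.5 0;-0.15 -0.34 0.05 0 0 -9.5 0;-0.15 -0.34 0.05 0 0 -9.5 0;-0.15 -0.34 0.05 0 0 -9.5 0;-0.15 -0.34 0.05 0 0 -9.5 0")

```text
clock: 1.82
position: [0.4462, -0.0616, 0.2482]
tool_rot: [-3.14, -0.001, 3.055]
force: [-0.2, -0.3, 0.0]
grip_width: -0.0003
finger_force: 0.0
```

```bash
python3 - <<'E'
from h import *; from workcell import imaging,observe
shift([.45,-.06,.25],np.pi-.08)
s=observe();f=imaging.grab_frame("wrist");im=f["color"][:,:,::-1]
np.savez("w0.npz",im=im,p=s["position"],r=s["tool_rot"],T=f["tool_from_camera"])
cv2.imwrite("pics/w0.png",cv2.resize(im,(800,600),interpolation=cv2.INTER_CUBIC))
E
```

```text
t 1.82 pos [ 0.4462 -0.0616  0.2482] rot [-3.140e+00 -1.000e-03  3.055e+00] F [-0.2 -0.3  0. ] shift [-0.0037  0.0019 -0.0019] turn [-0.12 -0.07 -0.39]
```

View pics/w0.png

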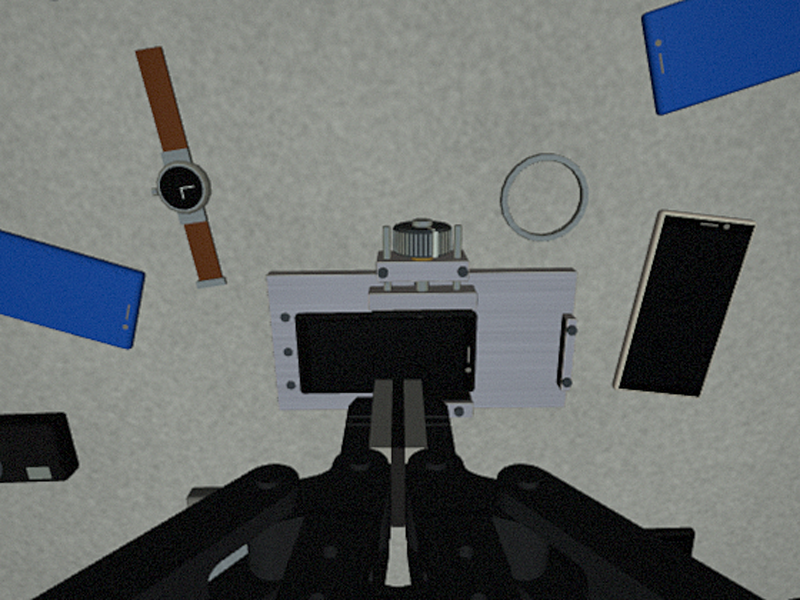

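The wrist view is upright with the robot at the top. The wheel is at (423,240) between two guide rods at (386,242) and (458,242). The phone spans (297..476, 310..393), the stop is at (567,350), and the watch and bangle are clear. I'll refit the holder pose from this view.

```bash
cat >> h.py <<'E'
FW,CXW,CYW=378.5758,278.155,208.828
def wproj(P,d):
    Rt=R.from_euler("xyz",d["r"]).as_matrix();q=(np.atleast_2d(P)-d["p"])@Rt
    T=d["T"];c=(q-T[:3,3])@T[:3,:3]
    return np.c_[FW*c[:,0]/c[:,2]+CXW,FW*c[:,1]/c[:,2]+CYW]
E
python3 - <<'E'
from h import *
d=np.load("w0.npz");k=.7
B=np.array([[-58,-125,14],[-58,125,14],[65,125,14],[65,-125,14]])/1e3
wb=np.array([[268,275],[575.5,271],[564.5,406],[279,409]])*k
wp=np.array([[297,313],[302,393],[475,391],[476,310]])*k
P=lambda y:np.array([[-27,y-74,23],[45,y-74,23],[45,y+74,23],[-27,y+74,23]])/1e3
def res(q):
    return np.r_[(wproj(hw(q[:4],B),d)-wb).ravel(),(wproj(hw(q[:4],P(q[4]*1e3)),d)-wp).ravel()]
for fix in(0,1):
    g=(lambda q:res([q[0],q[1],0,q[2],q[3]])) if fix else res
    r=least_squares(g,[.54,-.05,-.08,-.03] if fix else [.54,-.05,0,-.08,-.03],loss="soft_l1",f_scale=.7)
    print(r.x.round(4),g(r.x).reshape(-1,2).round(1).tolist())
q=r.x;H=[q[0],q[1],0,q[2]]
print("wheel",hw(H,[[-.089,0,.049]]),"->px/800",wproj(hw(H,[[-.080,-.022,.027],[-.098,.022,.027],[-.089,0,.049],[-.066,-.027,.038]]),d)/k)
print("phone end",hw(H,[[.009,q[3]-.074,.0185]]),"stop",hw(H,[[.009,.115,.0185]]))
x=383*k,222*k
im=d["im"][145:200,255:335];cv2.imwrite("pics/w0c.png",cv2.resize(im,None,fx=9,fy=9,interpolation=cv2.INTER_CUBIC))
E
```

```text
[ 0.5423 -0.0492 -0.006  -0.074  -0.0287] [[-0.3, -0.3], [0.3, -0.2], [-0.9, -0.5], [0.7, -0.3], [-0.8, 0.7], [-0.0, -0.0], [-0.1, -0.0], [1.2, 1.2]]
[ 0.5397 -0.0491 -0.0746 -0.0283] [[-1.8, -1.2], [2.1, -1.0], [0.5, 0.1], [-0.6, 0.2], [-1.7, 0.2], [-0.9, 0.3], [0.8, 0.4], [2.3, 0.8]]
wheel [[ 0.45089759 -0.04245264  0.049     ]] ->px/800 [[393.74498859 248.63425866]
 [451.87311565 224.54170246]
 [423.93976226 243.05179871]
 [387.26965906 270.26459204]]
phone end [[ 0.54099788 -0.15181779  0.0185    ]] stop [[0.55719526 0.06492429 0.0185    ]]
```

View pics/w0c.png

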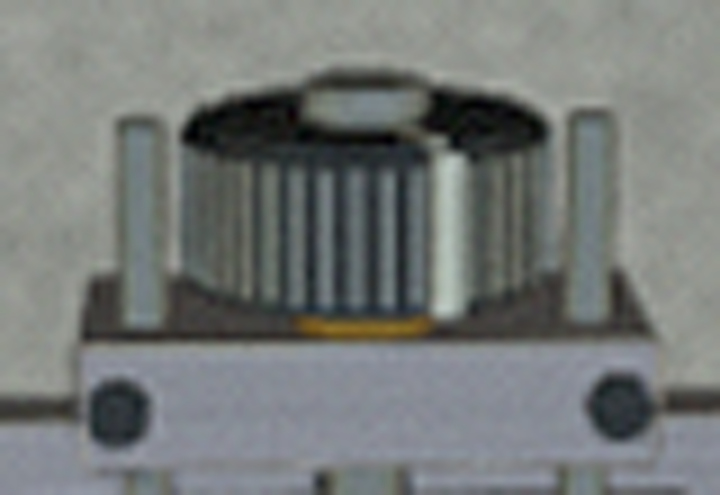

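The white index line on the rim sits slightly towards +y of the top, so the start angle is about 0.45 rad. Next I'll move above the wheel.

```bash
cat >> h.py <<'E'
HH=[.541,-.0492,0,-.0746]
def go(hx,hy,z): shift(hw(HH,[[hx,hy,z]])[0],np.pi-.0746)
E
python3 -c "
from h import *
go(-.091,-.008,.065)"
```

```text
t 1.87 pos [ 0.4462 -0.0601  0.2483] rot [-3.140e+00 -2.000e-03  3.055e+00] F [-0.7 -0.9 -0.8] shift [-0.0029  0.0102  0.1833] turn [-0.09 -0.09 -0.69]
```

Emit:
send_rows(plan="-0.003 0.010 0.04 0 0 -0.7 0;-0.003 0.010 0.08 0 0 -0.7 0;-0.003 0.010 0.12 0 0 -0.7 0;-0.003 0.010 0.15 0 0 -0.7 0;-0.003 0.010 0.17 0 0 -0.7 0;-0.003 0.010 0.183 0 0 -0.7 0;-0.003 0.010 0.185 0 0 -0.7 0;-0.003 0.010 0.188 0 0 -0.7 0;-0.003 0.010 0.191 0 0 -0.7 0;-0.003 0.010 0.194 0 0 -0.7 0")

```text
clock: 2.7
position: [0.4513, -0.0458, 0.0561]
tool_rot: [3.141, 0.002, 3.073]
force: [-0.3, 0.0, 0.7]
grip_width: 0.0
finger_force: 0.0
```

```bash
python3 -c "
from h import *
go(-.091,-.008,.05)
from workcell import observe,imaging
s=observe();f=imaging.grab_frame('wrist');im=f['color'][:,:,::-1];d=dict(p=s['position'],r=s['tool_rot'],T=f['tool_from_camera'])
print(wproj(hw(HH,[[-.089,0,.049],[-.066,-.027,.038],[-.066,.027,.038]]),d), wproj(s['position'],d))
cv2.imwrite('pics/w1.png',cv2.resize(im[100:400,130:430],(600,600),interpolation=cv2.INTER_CUBIC))"
```

```text
t 2.7 pos [ 0.4513 -0.0458  0.0561] rot [3.141e+00 2.000e-03 3.073e+00] F [-0.3  0.   0.7] shift [ 0.0014 -0.0047  0.0061] turn [0.02 0.09 0.34]
[[283.35377348 243.34067358]
 [237.00317819 271.32518763]
 [328.31395114 271.71777313]] [[277.21662887 247.62694328]]
```

View pics/w1.png

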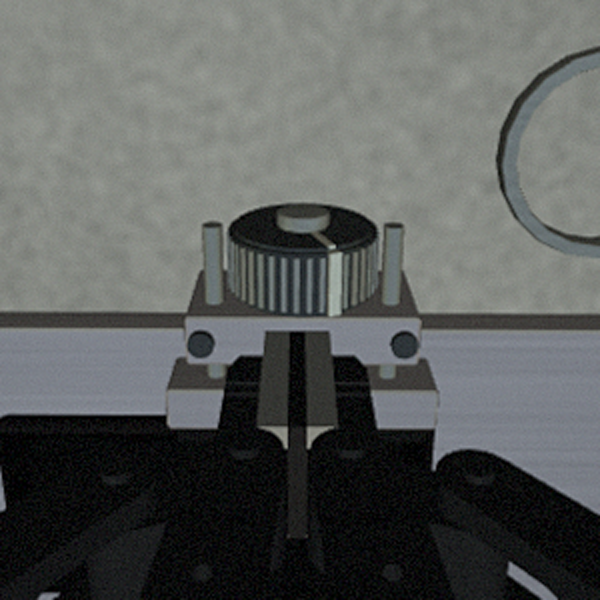

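The wrist view shows the wheel where predicted, at crop (303,285), with its index line at (335,285). But the visible fingertips end at crop v=331, where the TCP should project at 295. I'll check the tip against the TCP in the fixed views before touching anything.

```bash
python3 -c "
from h import *
from workcell import observe,imaging
s=observe();out=[]
for n in('scene','side'):
    im=imaging.grab_frame(n)['color'][:,:,::-1].copy();u,v=proj(n,s['position'])[0];print(n,u,v)
    u0,v0=int(u)-30,int(v)-45;c=cv2.resize(im[v0:v0+75,u0:u0+60],None,fx=6.6,fy=6.6,interpolation=cv2.INTER_CUBIC)
    for z in(0,.02,.04):
        for dx in (0,):
            p=(proj(n,s['position']+[0,0,z])[0]-[u0,v0]+.5)*6.6;cv2.drawMarker(c,(int(p[0]),int(p[1])),(0,0,255),0,14)
    w=(proj(n,hw(HH,[[-.098,0,.027]]))[0]-[u0,v0]+.5)*6.6;cv2.drawMarker(c,(int(w[0]),int(w[1])),(0,255,0),0,14)
    out.append(c)
cv2.imwrite('pics/tip.png',np.hstack(out))"
```

```text
scene 269.2906438500533 198.17440485064427
side 279.4966058831102 216.03468576544904
```

View pics/tip.png

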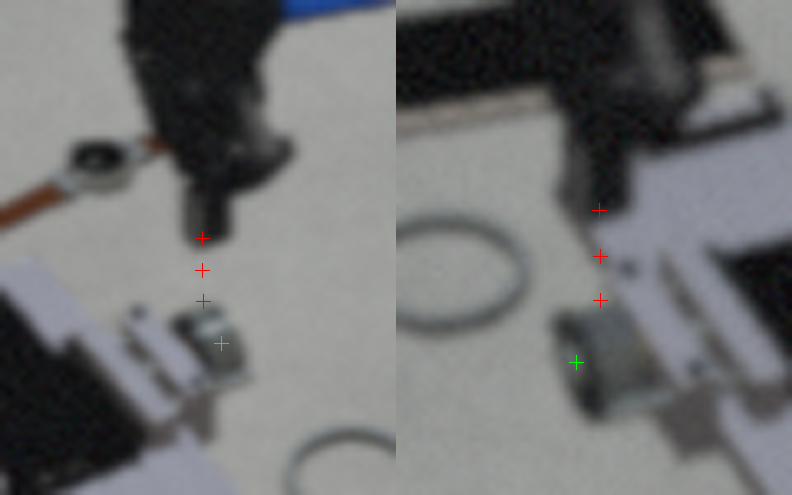

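In both fixed views the visible tip ends about 38 mm above the reported TCP. I'll find the contact height by touch, in small steps.

Emit:
send_rows(plan="0 0 0.002 0 0 0 0;0 0 0.004 0 0 0 0;0 0 0.005 0 0 0 0;0 0 0.006 0 0 0 0;0 0 0.006 0 0 0 0")

```text
clock: 3.27
position: [0.4506, -0.0461, 0.0494]
tool_rot: [-3.142, -0.0, 3.073]
force: [0.8, -0.3, 0.2]
grip_width: -0.0002
finger_force: 0.0
```

Emit:
send_rows(plan="0 0 0.001 0 0 0 0;0 0 0.002 0 0 0 0;0 0 0.003 0 0 0 0;0 0 0.004 0 0 0 0;0 0 0.004 0 0 0 0")

```text
clock: 3.68
position: [0.4506, -0.0461, 0.0453]
tool_rot: [-3.142, -0.0, 3.073]
force: [-0.5, 0.6, -0.2]
grip_width: -0.0001
finger_force: 0.0
```

Emit:
send_rows(plan="0 0 0.002 0 0 0 0;0 0 0.004 0 0 0 0;0 0 0.006 0 0 0 0;0 0 0.007 0 0 0 0;0 0 0.007 0 0 0 0")

```text
clock: 4.1
position: [0.4505, -0.0461, 0.0382]
tool_rot: [-3.142, -0.0, 3.073]
force: [-1.0, 0.2, 0.4]
grip_width: -0.0
finger_force: 0.0
```

```bash
python3 -c "
from h import *
from workcell import bot
go(-.091,0,.03);print([a for a in dir(bot) if a[0]!='_'])"
```

```text
t 4.1 pos [ 0.4505 -0.0461  0.0382] rot [-3.142 -0.     3.073] F [-1.   0.2  0.4] shift [0.0005 0.0036 0.0082] turn [-0.   -0.03  0.33]
['IKError', 'job_done', 'tcp_to_grasp']
```

Emit:
send_rows(plan="0 0.001 0.003 0 0 0 0;0 0.002 0.006 0 0 0 0;0 0.003 0.008 0 0 0 0;0 0.003 0.010 0 0 0 0;0 0.003 0.010 0 0 0 0")

```text
clock: 4.52
position: [0.4507, -0.043, 0.0281]
tool_rot: [-3.142, -0.001, 3.073]
force: [-0.6, -0.1, 0.0]
grip_width: 0.0002
finger_force: 0.0
```

Emit:
send_rows(plan="0 0 0.002 0 0 0 0;0 0 0.004 0 0 0 0;0 0 0.006 0 0 0 0;0 0 0.008 0 0 0 0;0 0 0.008 0 0 0 0")

```text
clock: 4.93
position: [0.4507, -0.0431, 0.0202]
tool_rot: [-3.142, -0.0, 3.073]
force: [-0.3, 0.9, -0.2]
grip_width: 0.0003
finger_force: 0.0
```

Emit:
send_rows(plan="0 0 0.002 0 0 0 0;0 0 0.004 0 0 0 0;0 0 0.004 0 0 0 0;0 0 0.004 0 0 0 0")

```text
clock: 5.27
position: [0.4508, -0.0431, 0.0164]
tool_rot: [-3.142, -0.0, 3.073]
force: [0.0, 0.1, 0.3]
grip_width: 0.0002
finger_force: 0.0
```

Emit:
send_rows(plan="0 0 0.001 0 0 0 0;0 0 0.002 0 0 0 0;0 0 0.003 0 0 0 0;0 0 0.003 0 0 0 0")

```text
clock: 5.6
position: [0.4508, -0.0431, 0.0133]
tool_rot: [-3.142, -0.0, 3.073]
force: [0.1, 0.4, 0.3]
grip_width: -0.0
finger_force: 0.0
```

Emit:
send_rows(plan="0 0 0.001 0 0 0 0;0 0 0.002 0 0 0 0;0 0 0.003 0 0 0 0;0 0 0.003 0 0 0 0")

```text
clock: 5.93
position: [0.4508, -0.0431, 0.0103]
tool_rot: [-3.142, -0.0, 3.073]
force: [1.0, 0.4, 0.7]
grip_width: 0.0
finger_force: 0.0
```

Emit:
send_rows(plan="0 0 0.001 0 0 0 0;0 0 0.002 0 0 0 0;0 0 0.002 0 0 0 0")

```text
clock: 6.18
position: [0.451, -0.0431, 0.0087]
tool_rot: [3.141, 0.0, 3.073]
force: [-3.3, 0.7, 16.4]
grip_width: 0.0002
finger_force: 7.7
```

Emit:
send_rows(plan="0 0 0.001 0 0 0 0;0 0 0.002 0 0 0 0;0 0 0.002 0 0 0 0")

```text
clock: 6.43
position: [0.451, -0.0431, 0.0079]
tool_rot: [3.141, 0.001, 3.072]
force: [-12.4, 1.6, 56.6]
grip_width: -0.0002
finger_force: 28.4
```

Contact with the rim came at TCP z ≈ 0.009, so the tip ends about 40 mm behind the TCP. That matches the images, since the rim top is at 49 mm. I'll back off and do a first stroke.

Emit:
send_rows(plan="0 0 -0.010 0 0 0 0;0 -0.012 -0.010 0 0 0 0;0 -0.022 -0.010 0 0 0 0;0 -0.022 -0.010 0 0 0 0;0 -0.022 -0.010 0 0 0 0")

```text
clock: 6.85
position: [0.4491, -0.0656, 0.0163]
tool_rot: [-3.141, -0.0, 3.071]
force: [0.3, 0.5, -0.6]
grip_width: -0.0001
finger_force: 0.0
```

```bash
python3 -c "
from h import *
go(-.091,-.022,.0083)
from workcell import observe,imaging
s=observe();f=imaging.grab_frame('wrist');np.savez('w2.npz',im=f['color'][:,:,::-1],p=s['position'],r=s['tool_rot'],T=f['tool_from_camera'])"
```

```text
t 6.85 pos [ 0.4491 -0.0656  0.0163] rot [-3.141 -0.     3.071] F [ 0.3  0.5 -0.6] shift [0.0006 0.0012 0.008 ] turn [-0.01 -0.02  0.25]
```

Emit:
send_rows(plan="0 0 0.008 0 0 0 0;0 0.008 0.008 0 0 0 0;0 0.016 0.008 0 0 0 0;0 0.024 0.008 0 0 0 0;0 0.032 0.008 0 0 0 0;0 0.040 0.008 0 0 0 0;0 0.046 0.008 0 0 0 0;0 0.046 0 0 0 0 0;0 0.010 0 0 0 0 0;0 0 0 0 0 0 0")

```text
clock: 7.73
position: [0.4493, -0.0676, 0.0172]
tool_rot: [-3.14, 0.001, 3.073]
force: [-1.0, -1.5, -0.0]
grip_width: -0.0002
finger_force: 0.0
```

```bash
cat > idx.py <<'E'
from h import *
from workcell import observe,imaging
s=observe();f=imaging.grab_frame('wrist');d=dict(im=f['color'][:,:,::-1],p=s['position'],r=s['tool_rot'],T=f['tool_from_camera'])
import sys;np.savez(sys.argv[1],**d)
def unroll(d,bx,z0=-.006+.006):
    # brightness/saturation of the rim as function of angle (joint value positions), at middle of rim width
    a=np.radians(np.arange(-75,76,3));P=np.c_[np.full(len(a),bx),.022*np.sin(a),.027+.022*np.cos(a)]
    px=wproj(hw(HH,P),d).astype(np.float32)
    return np.degrees(a),cv2.remap(d['im'].max(2).astype(np.float32),px[:,:1],px[:,1:],1).ravel()
if __name__=="__main__":
    for n in ['w2.npz',sys.argv[1]]:
        dd=np.load(n)
        v=np.mean([unroll(dd,b)[1] for b in(-.093,-.090,-.087,-.084)],0);print(n,dd['p'].round(4));print(v.astype(int).tolist())
E
python3 idx.py w3.npz
```

```text
w2.npz [ 0.4491 -0.0656  0.0163]
[47, 37, 61, 65, 56, 51, 62, 62, 48, 52, 54, 43, 37, 63, 34, 31, 61, 37, 29, 92, 69, 48, 106, 78, 48, 98, 87, 49, 96, 91, 106, 161, 158, 150, 96, 86, 66, 104, 76, 87, 92, 85, 98, 95, 96, 87, 73, 58, 58, 57, 58]
w3.npz [ 0.4493 -0.0676  0.0172]
[62, 71, 71, 61, 55, 61, 58, 51, 70, 81, 34, 61, 64, 33, 39, 61, 41, 49, 113, 60, 53, 109, 69, 49, 107, 77, 48, 105, 80, 49, 104, 81, 56, 104, 75, 70, 102, 71, 91, 90, 91, 97, 96, 96, 87, 79, 72, 69, 69, 69, 69]
```

```bash
cat > face.py <<'E'
from h import *
def face(d,turns):
    a=np.radians(np.arange(-180,180,6));out=[]
    for r in(.013,.015,.017,.019):
        P=np.c_[np.full(len(a),-.0985-.002*turns),r*np.sin(a),.027+r*np.cos(a)]
        px=wproj(hw(HH,P),d).astype(np.float32)
        out.append(cv2.remap(d['im'].max(2).astype(np.float32),px[:,:1],px[:,1:],1).ravel())
    return np.mean(out,0).astype(int)
if __name__=="__main__":
    import sys
    for n,t in zip(sys.argv[1::2],map(float,sys.argv[2::2])):
        v=face(np.load(n),t);print(n,v.tolist());k=np.argsort(v)[::-1][:6];print([(int(-180+6*i),int(v[i])) for i in k])
E
python3 face.py w2.npz 0 w3.npz .3
```

```text
w2.npz [51, 50, 48, 45, 39, 35, 32, 21, 21, 23, 21, 22, 21, 21, 23, 22, 22, 22, 22, 20, 19, 23, 26, 27, 24, 28, 27, 28, 27, 30, 30, 30, 30, 52, 93, 39, 24, 27, 27, 25, 24, 26, 27, 18, 22, 22, 22, 19, 20, 23, 21, 19, 20, 23, 36, 37, 43, 49, 49, 49]
[(24, 93), (18, 52), (-180, 51), (-174, 50), (162, 49), (168, 49)]
w3.npz [48, 47, 47, 44, 39, 35, 28, 26, 22, 23, 17, 22, 19, 20, 19, 25, 22, 18, 21, 24, 20, 21, 22, 25, 24, 26, 29, 29, 28, 29, 25, 29, 27, 28, 28, 30, 30, 26, 24, 26, 23, 24, 23, 24, 26, 29, 76, 102, 46, 25, 16, 20, 20, 20, 30, 34, 42, 43, 47, 50]
[(102, 102), (96, 76), (174, 50), (-180, 48), (-168, 47), (-174, 47)]
```

The face line reads clearly: 23° before and 100° after, so about 77° per stroke. I'll repeat the stroke.

Emit:
send_rows(plan="0 0 0.008 0 0 0 0;0 0.008 0.008 0 0 0 0;0 0.016 0.008 0 0 0 0;0 0.024 0.008 0 0 0 0;0 0.032 0.008 0 0 0 0;0 0.040 0.008 0 0 0 0;0 0.046 0.008 0 0 0 0;0 0.046 0 0 0 0 0;0 0.010 0 0 0 0 0;0 0 0 0 0 0 0")

```text
clock: 8.62
position: [0.4493, -0.0675, 0.0173]
tool_rot: [-3.14, 0.001, 3.073]
force: [-0.5, -3.0, -0.3]
grip_width: -0.0004
finger_force: 0.0
```

Emit:
send_rows(plan="0 0 0.008 0 0 0 0;0 0.008 0.008 0 0 0 0;0 0.016 0.008 0 0 0 0;0 0.024 0.008 0 0 0 0;0 0.032 0.008 0 0 0 0;0 0.040 0.008 0 0 0 0;0 0.046 0.008 0 0 0 0;0 0.046 0 0 0 0 0;0 0.010 0 0 0 0 0;0 0 0 0 0 0 0")

```text
clock: 9.45
position: [0.4493, -0.0675, 0.0174]
tool_rot: [-3.14, 0.001, 3.073]
force: [-1.1, -1.6, 0.0]
grip_width: 0.0001
finger_force: 0.0
```

Emit:
send_rows(plan="0 0 0.008 0 0 0 0;0 0.008 0.008 0 0 0 0;0 0.016 0.008 0 0 0 0;0 0.024 0.008 0 0 0 0;0 0.032 0.008 0 0 0 0;0 0.040 0.008 0 0 0 0;0 0.046 0.008 0 0 0 0;0 0.046 0 0 0 0 0;0 0.010 0 0 0 0 0;0 0 0 0 0 0 0")

```text
clock: 10.28
position: [0.4494, -0.0675, 0.0174]
tool_rot: [-3.14, 0.001, 3.073]
force: [-0.2, -0.8, 0.5]
grip_width: -0.0001
finger_force: 0.0
```

```bash
python3 idx.py w4.npz>/dev/null; python3 face.py w4.npz .9; python3 -c "
from h import *
go(-.091,-.022,.0163)"
```

```text
w4.npz [47, 48, 46, 41, 39, 32, 27, 24, 20, 22, 23, 22, 24, 57, 91, 74, 20, 23, 23, 20, 23, 23, 18, 21, 20, 27, 29, 26, 27, 27, 27, 28, 29, 27, 28, 31, 29, 29, 28, 25, 22, 24, 23, 20, 22, 20, 22, 21, 24, 20, 22, 20, 22, 21, 32, 34, 39, 46, 48, 47]
[(-96, 91), (-90, 74), (-102, 57), (168, 48), (-174, 48), (174, 47)]
t 10.33 pos [ 0.4491 -0.0687  0.0173] rot [-3.14e+00  1.00e-03  3.07e+00] F [-1.8 -2.9  0.2] shift [0.0008 0.0043 0.001 ] turn [-0.09  0.04  0.16]
```

Stroke 1 gave 77°, but the next three gave only about 55° each because the start pose had drifted 1 mm high. I'll correct the depth and give the return more time.

Emit:
send_rows(plan="0 0.004 0.009 0 0 0 0;0 0.013 0.009 0 0 0 0;0 0.022 0.009 0 0 0 0;0 0.031 0.009 0 0 0 0;0 0.040 0.009 0 0 0 0;0 0.049 0.009 0 0 0 0;0 0.049 0.001 0 0 0 0;0 0.026 0.001 0 0 0 0;0 0.004 0.001 0 0 0 0;0 0.004 0.001 0 0 0 0")

```text
clock: 11.17
position: [0.4492, -0.0643, 0.016]
tool_rot: [-3.14, 0.0, 3.07]
force: [-0.5, -1.2, 0.4]
grip_width: -0.0001
finger_force: 0.0
```

```bash
python3 idx.py w5.npz>/dev/null; python3 face.py w5.npz .9; python3 -c "
from h import *
go(-.091,-.022,.0163)"
```

```text
w5.npz [48, 50, 50, 45, 41, 35, 29, 20, 23, 20, 24, 21, 22, 22, 22, 22, 20, 21, 22, 22, 24, 21, 22, 22, 26, 27, 25, 80, 84, 32, 31, 32, 32, 31, 29, 29, 30, 25, 28, 24, 24, 24, 22, 24, 23, 24, 21, 22, 22, 23, 20, 23, 22, 25, 35, 39, 45, 49, 50, 49]
[(-12, 84), (-18, 80), (168, 50), (-174, 50), (-168, 50), (174, 49)]
t 11.22 pos [ 0.4494 -0.0626  0.0159] rot [-3.141  0.     3.07 ] F [ 0.7  1.6 -0.1] shift [ 0.0007 -0.0018 -0.0004] turn [-0.04  0.    0.18]
```

Emit:
send_rows(plan="0 -0.002 0.0077 0 0 0 0;0 0.007 0.0077 0 0 0 0;0 0.016 0.0077 0 0 0 0;0 0.025 0.0077 0 0 0 0;0 0.034 0.0077 0 0 0 0;0 0.044 0.0077 0 0 0 0;0 0.044 0 0 0 0 0;0 0.021 0 0 0 0 0;0 0 0 0 0 0 0;0 0 0 0 0 0 0")

```text
clock: 12.05
position: [0.4493, -0.0643, 0.016]
tool_rot: [-3.14, 0.0, 3.07]
force: [0.3, -0.8, 1.1]
grip_width: 0.0
finger_force: 0.0
```

Emit:
send_rows(plan="0 -0.002 0.0077 0 0 0 0;0 0.007 0.0077 0 0 0 0;0 0.016 0.0077 0 0 0 0;0 0.025 0.0077 0 0 0 0;0 0.034 0.0077 0 0 0 0;0 0.044 0.0077 0 0 0 0;0 0.044 0 0 0 0 0;0 0.021 0 0 0 0 0;0 0 0 0 0 0 0;0 0 0 0 0 0 0")

```text
clock: 12.88
position: [0.4493, -0.0642, 0.016]
tool_rot: [-3.14, 0.0, 3.07]
force: [-0.4, -1.1, 0.5]
grip_width: -0.0001
finger_force: 0.0
```

```bash
python3 idx.py w6.npz>/dev/null; python3 face.py w6.npz 1.3|tail -1; python3 -c "
from h import *
go(-.091,-.022,.0163)"
```

```text
[(150, 65), (168, 51), (-168, 51), (-180, 51), (174, 50), (-174, 49)]
t 12.93 pos [ 0.4495 -0.0626  0.0159] rot [-3.141  0.     3.07 ] F [ 0.3 -0.5 -0.6] shift [ 0.0007 -0.0019 -0.0004] turn [-0.03  0.    0.19]
```

Emit:
send_rows(plan="0 -0.002 0.0077 0 0 0 0;0 0.007 0.0077 0 0 0 0;0 0.016 0.0077 0 0 0 0;0 0.025 0.0077 0 0 0 0;0 0.034 0.0077 0 0 0 0;0 0.044 0.0077 0 0 0 0;0 0.044 0 0 0 0 0;0 0.021 0 0 0 0 0;0 0 0 0 0 0 0;0 0 0 0 0 0 0")

```text
clock: 13.77
position: [0.4493, -0.0643, 0.016]
tool_rot: [-3.14, 0.0, 3.07]
force: [0.0, -1.5, -0.5]
grip_width: 0.0004
finger_force: 0.0
```

Emit:
send_rows(plan="0 -0.002 0.0077 0 0 0 0;0 0.007 0.0077 0 0 0 0;0 0.016 0.0077 0 0 0 0;0 0.025 0.0077 0 0 0 0;0 0.034 0.0077 0 0 0 0;0 0.044 0.0077 0 0 0 0;0 0.044 0 0 0 0 0;0 0.021 0 0 0 0 0;0 0 0 0 0 0 0;0 0 0 0 0 0 0")

```text
clock: 14.6
position: [0.4493, -0.0642, 0.016]
tool_rot: [-3.14, 0.0, 3.07]
force: [-0.2, -1.2, -0.0]
grip_width: -0.0002
finger_force: 0.0
```

```bash
python3 idx.py w7.npz>/dev/null; python3 face.py w7.npz 1.8|tail -1
```

```text
[(-78, 96), (-72, 89), (174, 50), (-174, 50), (-180, 49), (168, 49)]
```

That reads 645°. One more full stroke should bring it to about 722°.

Emit:
send_rows(plan="0 -0.002 0.0077 0 0 0 0;0 0.007 0.0077 0 0 0 0;0 0.016 0.0077 0 0 0 0;0 0.025 0.0077 0 0 0 0;0 0.034 0.0077 0 0 0 0;0 0.044 0.0077 0 0 0 0;0 0.044 0 0 0 0 0;0 0.021 0 0 0 0 0;0 0 0 0 0 0 0;0 0 0 0 0 0 0")

```text
clock: 15.48
position: [0.4493, -0.0642, 0.0161]
tool_rot: [-3.14, 0.0, 3.07]
force: [-0.5, -1.5, 0.1]
grip_width: 0.0001
finger_force: 0.0
```

```bash
python3 idx.py w8.npz>/dev/null; python3 face.py w8.npz 2|tail -1; python3 -c "
from h import *
go(.009,-.150,.06)"
```

```text
[(6, 97), (12, 73), (162, 52), (168, 50), (-180, 49), (-168, 49)]
t 15.53 pos [ 0.4494 -0.0626  0.0159] rot [-3.141  0.     3.07 ] F [ 0.9 -0.   1.3] shift [-0.0989 -0.1302 -0.044 ] turn [-0.03  0.    0.19]
```

The wheel reads about 728° (12.7 rad), which meets the target. Next I'll lift and move behind the phone's -y end.

Emit:
send_rows(plan="0 0 -0.03 0 0 0 0;0 0 -0.044 0 0 0.2 0;-0.03 -0.03 -0.044 0 0 0.2 0;-0.06 -0.06 -0.044 0 0 0.2 0;-0.08 -0.09 -0.044 0 0 0.2 0;-0.099 -0.12 -0.044 0 0 0.2 0;-0.099 -0.13 -0.044 0 0 0.2 0;-0.099 -0.13 -0.044 0 0 0.2 0;-0.099 -0.13 -0.044 0 0 0.2 0")

```text
clock: 16.28
position: [0.5391, -0.197, 0.0593]
tool_rot: [3.141, -0.001, 3.069]
force: [-0.3, 1.6, -0.6]
grip_width: -0.0
finger_force: 0.0
```

```bash
python3 -c "
from h import *
go(.009,-.134,-.0215)
from workcell import observe,imaging
s=observe();f=imaging.grab_frame('wrist');d=dict(im=f['color'][:,:,::-1],p=s['position'],r=s['tool_rot'],T=f['tool_from_camera'])
c=d['im'].copy()
for p in hw(HH,[[-.027,-.0283-.074,.023],[.045,-.0283-.074,.023],[.009,-.0283-.074,.023],[-.027,-.0283+.074,.023]]):
    u=wproj(p,d)[0];print(u.round(1));cv2.drawMarker(c,tuple(int(t+.5) for t in u),(0,0,255),0,8)
cv2.imwrite('pics/w9.png',cv2.resize(c,(800,600),interpolation=cv2.INTER_CUBIC))"
```

```text
t 16.28 pos [ 0.5391 -0.197   0.0593] rot [ 3.141e+00 -1.000e-03  3.069e+00] F [-0.3  1.6 -0.6] shift [0.     0.0135 0.0808] turn [ 0.02 -0.05  0.11]
[354.3 165.7]
[347.  275.2]
[350.5 223.2]
[605.9 166. ]
```

View pics/w9.png

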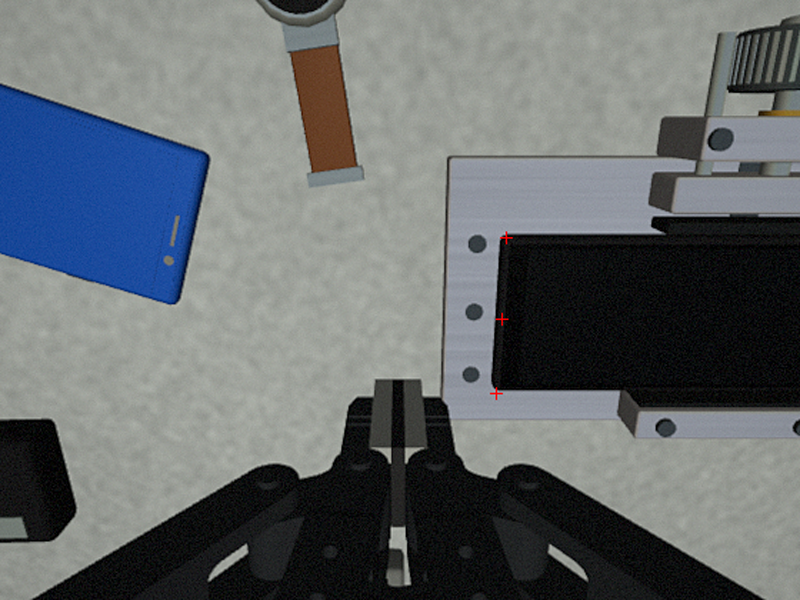

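The picture shows the phone end exactly where it was first measured: the markers at (506,237) and (496,393) sit on its corners. Next I'll descend just outside the bed end.

Emit:
send_rows(plan="0.001 0 0.02 0 0 0 0;0.001 0 0.04 0 0 0 0;0.001 0 0.06 0 0 0 0;0.001 0 0.07 0 0 0 0;0.001 0 0.078 0 0 0 0;0.001 0 0.081 0 0 0 0;0.001 0 0.081 0 0 0 0;0.001 0 0.081 0 0 0 0")

```text
clock: 17.0
position: [0.5389, -0.1974, -0.0208]
tool_rot: [-3.141, 0.001, 3.07]
force: [0.2, 0.4, 0.4]
grip_width: 0.0002
finger_force: 0.0
```

Emit:
send_rows(plan="0 0.006 0 0 0 0 0;0 0.012 0 0 0 0 0;0 0.018 0 0 0 0 0;0 0.023 0 0 0 0 0;0 0.028 0 0 0 0 0;0 0.032 0 0 0 0 0;0 0.036 0 0 0 0 0;0 0.040 0 0 0 0 0;0 0.044 0 0 0 0 0;0 0.048 0 0 0 0 0")

```text
clock: 17.83
position: [0.5419, -0.1494, -0.0215]
tool_rot: [-3.141, 0.0, 3.069]
force: [0.7, -1.1, 0.3]
grip_width: 0.0004
finger_force: 0.7
```

```bash
python3 -c "
from h import *
go(.008,-.043,-.0215)"
```

```text
t 17.83 pos [ 0.5419 -0.1494 -0.0215] rot [-3.141  0.     3.069] F [ 0.7 -1.1  0.3] shift [0.0003 0.0569 0.    ] turn [-0.01  0.    0.12]
```

Emit:
send_rows(plan="0 0.005 0 0 0 0 0;0 0.010 0 0 0 0 0;0 0.015 0 0 0 0 0;0 0.020 0 0 0 0 0;0 0.025 0 0 0 0 0;0 0.030 0 0 0 0 0;0 0.035 0 0 0 0 0;0 0.040 0 0 0 0 0;0 0.044 0 0 0 0 0;0 0.047 0 0 0 0 0")

```text
clock: 18.67
position: [0.5454, -0.1021, -0.0215]
tool_rot: [3.142, -0.0, 3.07]
force: [-0.4, -1.5, 1.4]
grip_width: -0.0003
finger_force: 0.8
```

Emit:
send_rows(plan="0 0.001 0 0 0 0 0;0 0.002 0 0 0 0 0;0 0.003 0 0 0 0 0;0 0.004 0 0 0 0 0;0 0.005 0 0 0 0 0")

```text
clock: 19.08
position: [0.5457, -0.0979, -0.0215]
tool_rot: [-3.141, 0.0, 3.069]
force: [-0.8, -1.8, 0.9]
grip_width: 0.0001
finger_force: 0.8
```

```bash
python3 -c "
from h import *
go(.008,-.043,-.0215)"
```

```text
t 19.08 pos [ 0.5457 -0.0979 -0.0215] rot [-3.141  0.     3.069] F [-0.8 -1.8  0.9] shift [0.0003 0.0052 0.    ] turn [-0.01  0.    0.12]
```

Emit:
send_rows(plan="0 0.001 0 0 0 0 0;0 0.002 0 0 0 0 0;0 0.003 0 0 0 0 0;0 0.004 0 0 0 0 0;0 0.004 0 0 0 0 0")

```text
clock: 19.5
position: [0.546, -0.0935, -0.0215]
tool_rot: [3.142, -0.0, 3.069]
force: [0.3, 0.9, 0.4]
grip_width: 0.0001
finger_force: 0.2
```

Emit:
send_rows(plan="0 0.001 0 0 0 0 0;0 0.002 0 0 0 0 0;0 0.002 0 0 0 0 0")

```text
clock: 19.75
position: [0.5461, -0.0915, -0.0215]
tool_rot: [3.142, -0.0, 3.069]
force: [0.6, 0.8, -0.1]
grip_width: -0.0002
finger_force: 0.1
```

Emit:
send_rows(plan="0 0.001 0 0 0 0 0;0 0.002 0 0 0 0 0;0 0.002 0 0 0 0 0")

```text
clock: 20.0
position: [0.5461, -0.0907, -0.0215]
tool_rot: [-3.14, 0.0, 3.069]
force: [-0.5, -6.7, -0.7]
grip_width: 0.0003
finger_force: 3.1
```

Emit:
send_rows(plan="0 0.001 0 0 0 0 0;0 0.002 0 0 0 0 0;0 0.002 0 0 0 0 0")

```text
clock: 20.25
position: [0.5461, -0.0905, -0.0214]
tool_rot: [-3.139, 0.0, 3.067]
force: [-1.3, -15.6, -1.1]
grip_width: 0.0003
finger_force: 7.6
```

```bash
python3 -c "
from h import *
go(.008,-.043,-.0215)
from workcell import imaging,observe
s=observe();f=imaging.grab_frame('wrist');im=f['color'][:,:,::-1];d=dict(p=s['position'],r=s['tool_rot'],T=f['tool_from_camera'])
u=wproj(hw(HH,[[.0,.115,.029],[.0,.115,.023],[.0,.105,.023],[-.01,.115,.029],[-.01,.105,.023]]),d);print(u.round(1))
# profile along y on lines near x=-.015
for hx in(-.018,-.010,0.):
  ys=np.arange(.07,.13,.0015);p=wproj(hw(HH,np.c_[np.full(len(ys),hx),ys,np.full(len(ys),.023)]),d).astype(np.float32)
  print(hx,list(zip((ys*1e3).round(1).tolist(),cv2.remap(im.max(2).astype(np.float32),p[:,:1],p[:,1:],1).ravel().astype(int).tolist())))
np.savez('w10.npz',im=im,**d)"
```

```text
t 20.25 pos [ 0.5461 -0.0905 -0.0214] rot [-3.139  0.     3.067] F [ -1.3 -15.6  -1.1] shift [ 0.0002 -0.0022  0.0001] turn [-0.17  0.03  0.01]
[[673.9 282.1]
 [659.4 274.7]
 [634.8 274.7]
 [682.6 259. ]
 [642.3 252.4]]
-0.018 [(70.0, 8), (71.5, 0), (73.0, 0), (74.5, 0), (76.0, 0), (77.5, 0), (79.0, 0), (80.5, 0), (82.0, 0), (83.5, 0), (85.0, 0), (86.5, 0), (88.0, 0), (89.5, 0), (91.0, 0), (92.5, 0), (94.0, 0), (95.5, 0), (97.0, 0), (98.5, 0), (100.0, 0), (101.5, 0), (103.0, 0), (104.5, 0), (106.0, 0), (107.5, 0), (109.0, 0), (110.5, 0), (112.0, 0), (113.5, 0), (115.0, 0), (116.5, 0), (118.0, 0), (119.5, 0), (121.0, 0), (122.5, 0), (124.0, 0), (125.5, 0), (127.0, 0), (128.5, 0)]
-0.01 [(70.0, 18), (71.5, 17), (73.0, 0), (74.5, 0), (76.0, 0), (77.5, 0), (79.0, 0), (80.5, 0), (82.0, 0), (83.5, 0), (85.0, 0), (86.5, 0), (88.0, 0), (89.5, 0), (91.0, 0), (92.5, 0), (94.0, 0), (95.5, 0), (97.0, 0), (98.5, 0), (100.0, 0), (101.5, 0), (103.0, 0), (104.5, 0), (106.0, 0), (107.5, 0), (109.0, 0), (110.5, 0), (112.0, 0), (113.5, 0), (115.0, 0), (116.5, 0), (118.0, 0), (119.5, 0), (121.0, 0), (122.5, 0), (124.0, 0), (125.5, 0), (127.0, 0), (128.5, 0)]
0.0 [(70.0, 12), (71.5, 16), (73.0, 13), (74.5, 4), (76.0, 0), (77.5, 0), (79.0, 0), (80.5, 0), (82.0, 0), (83.5, 0), (85.0, 0), (86.5, 0), (88.0, 0), (89.5, 0), (91.0, 0), (92.5, 0), (94.0, 0), (95.5, 0), (97.0, 0), (98.5, 0), (100.0, 0), (101.5, 0), (103.0, 0), (104.5, 0), (106.0, 0), (107.5, 0), (109.0, 0), (110.5, 0), (112.0, 0), (113.5, 0), (115.0, 0), (116.5, 0), (118.0, 0), (119.5, 0), (121.0, 0), (122.5, 0), (124.0, 0), (125.5, 0), (127.0, 0), (128.5, 0)]
```

The force rose firmly to 15.6 N with the tip at rest, so the phone is against the stop. I'll back off, lift and take a last look.

Emit:
send_rows(plan="0 -0.003 0 0 0 0 0;0 -0.008 0 0 0 0 0;0 -0.020 0 0 0 0 0;0 -0.025 -0.02 0 0 0 0;0 -0.025 -0.06 0 0 0 0;0.02 0.0 -0.10 0 0 0 0;0.03 0.03 -0.14 0 0 0 0;0.03 0.05 -0.17 0 0 0 0;0.03 0.05 -0.19 0 0 0 0;0.03 0.05 -0.19 0 0 0 0")

```text
clock: 21.13
position: [0.5224, -0.0342, 0.1737]
tool_rot: [3.14, 0.007, 3.072]
force: [0.9, -0.3, -0.1]
grip_width: -0.0
finger_force: 0.0
```

Emit:
send_rows(plan="0 0 0 0 0 0 0;0 0 0 0 0 0 0")

```text
clock: 21.3
position: [0.5199, -0.0362, 0.1683]
tool_rot: [-3.142, -0.0, 3.069]
force: [-0.6, -0.8, -0.7]
grip_width: 0.0003
finger_force: 0.0
```

```bash
python3 idx.py w11.npz >/dev/null; python3 face.py w11.npz 2|tail -1; python3 -c "
from h import *
d=dict(np.load('w11.npz'));c=d['im'].copy();print(d['p'])
P=np.array([[-27,-33,23],[-27,115,23],[45,-33,23]])/1e3
u=wproj(hw(HH,P),d);print(u.round(1))
x0,x1=int(u[:,0].min())-45,int(u[:,0].max())+50;y0=int(u[:,1].min())-60
c=c[max(y0,0):y0+210,max(x0,0):x1]
cv2.imwrite('pics/w11.png',cv2.resize(c,None,fx=min(3,800/c.shape[1],600/c.shape[0]),fy=min(3,800/c.shape[1],600/c.shape[0]),interpolation=cv2.INTER_CUBIC))"
```

```text
[(6, 166), (12, 164), (174, 163), (168, 116), (-180, 110), (18, 90)]
[ 0.5198976  -0.03623622  0.16826775]
[[227.3 174.3]
 [394.3 174.6]
 [230.4 248.7]]
```

View pics/w11.png

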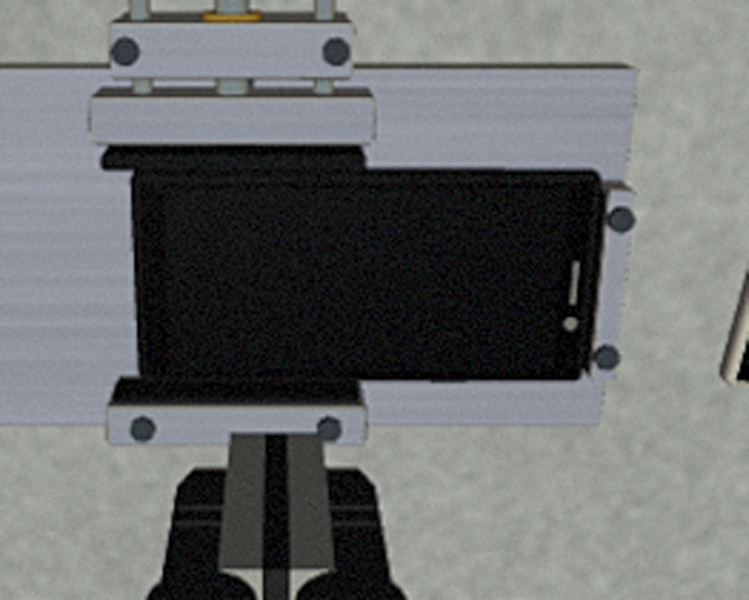

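The phone's right end (600,270) rests against the stop bar (610,280). It lies flat and square between the jaws, the wheel line reads about 9° past two turns, and the gripper touches nothing.

```bash
python3 -c "
from workcell import bot
print(bot.job_done())"
```

```text
the job is handed in; nothing more can be done
None
```

The job is handed in: I loosened the clamp wheel to about 12.7 rad (roughly two turns), then pushed the phone up to the end stop, where the last picture shows it flat and square; no pass/fail result was returned.

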